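# Unhook a gate hasp and stand it in the slotted block

## Robot

A 6-joint arm with a two-finger parallel gripper is mounted at the origin on the work surface. World frame = base frame: x ahead of the robot, y to its left, z up, the work surface at z = 0. Lengths are in m, angles in rad, forces in N, time in s.
With the tool pointing down it reaches from about 0.3 to 0.775 m from the base axis. Payload 14.6 kg.
Tool frame: the origin (TCP) lies midway between the tips of the shut fingers; the grasp point (between the pads) lies 19 mm behind it (ctrl.tcp_to_grasp is the z of the grasp point in the tool frame, in m); z points along the fingers, y is the line along which they close (so a half turn about z gives the same grasp; the last joint's range is limited). The gripper opens to 94 mm and grips with 3 to 60 N. Pads are 16 mm wide; open, the fingers measure 119 mm over their backs; the gripper's body (75 mm by 177 mm) begins 78 mm behind the grasp point.
Start: joints at [-1.372, 0.3, 1.521, -0, 1.321, -0.067], TCP at [0.144, -0.531, 0.205] pointing down, gripper open.
Joint ranges: [-3.03, 3.03], [-0.79, 2.21], [0.23, 2.52], [-1.04, 4.18], [0, 3.07], [-2.55, 2.55]. Speed limits (rad/s): [2.22, 2.22, 2.57, 3.14, 3.14, 3.14].

## Interface

Orientations are given as [roll, pitch, yaw] about the fixed x, y, z axes, in that order (R = Rz(yaw) Ry(pitch) Rx(roll)).
In Python, from station import monitor, camera, ctrl gives the robot as it stands.
- The arm moves only by the tool apply_moves, never from a script. Its argument "plan" is one flat list of numbers, 4 for each row, row after row: the shift along the tool's x, y, z in mm, then the turn about the tool's z in rad. In form: [dx, dy, dz, spin, dx, dy, dz, spin, ...]. A call has 1 to 20 rows; each row shifts and turns the commanded pose from where the row before left it, along the tool's axes as they then stand; what a row does not reach is not made up. A row lasts 1/10 s, in which the tool goes at most 50 mm and 8.59 degrees, less where a joint would pass 70% of its speed; a pose out of reach is approached as far as the arm can. A call is refused whole if a number of a shift passes 50 or a number of a turn 0.15, either way. A call with a gripper value outside its range is refused whole. "hand" is the gripper command: -1 is shut, 1 is fully open, values between are in proportion, set as the call begins (left out, the last holds). The fingers move at their own pace and stop on an object; "squeeze" is the grip in N (left out, the last holds). Time passes only in rows, so rows that do not move let the fingers close. It gives the time, the measured TCP pose, the force, the opening and the grip force at its end, in the units of the state.
- monitor.get_obs(): the state, without advancing time (a new reading comes with each control period).
- camera(name): name is "scene" or "top"; returns a dict with "image" (480x640x3 uint8, red, green, blue), "range_z" (480x640 float32, m along the optical axis (not along the pixel's ray), 0 where there is no reading), "mtx" (3x3 intrinsics, pixels), "rvec" (rotation vector, rad) and "tvec" (3), from world to camera coordinates, as OpenCV has them. Camera axes: x right, y down, z forward; pixel columns grow to the right and rows downward; lengths in m; the calibration is good to about 2 mm. A picture is of the moment at which its call begins.
- ctrl.hand_in(): hands the job in; it is judged then, once.
The state is a dict: "time_s": time; "qpos": joint angles; "joint_vel": joint speeds; "tau": joint torques, N m; "ee_pos": TCP position; "eef_rot": TCP orientation; "force": force on the tool from outside, world axes, zero at the start; "moment": the same for the moment, N m; "grip_width": finger opening in m; "grip_force": force on a finger pad.
Only numpy, scipy, OpenCV 4.12 (cv2) and the standard library are available. Lean on these libraries where they do the work, as an engineer would, in place of code of your own. Each camera call takes 0.05 s, during which the arm holds its last target. There are 200 camera calls.

## Task

In the smithy, take the gate hasp off the barbed hook it hangs on: raise it, lean its finger tab back over the post, and work its slot over the barb gently, by feel, without forcing the hook. Then stand it tab up, fully down in the empty slot of the slotted steel block, lowering it rather than dropping it, and let go. Leave everything else where it is.

Things in the scene. Friction and masses are not known exactly. Their poses are not given: they have to be found in the camera images.
- hasp: Steel gate hasp, an upright flat plate 160 mm tall (z), 44 mm wide (y), 4 mm thick (x), 0.18 to 0.32 kg. Origin: centre of its lower edge. x points away from the hook's post. It hangs on the hook: the shank runs through its window, whose upper edge rests on the shank.
- hasp_slot (a point): Centre of the hasp's window, 85 mm above its lower edge. The window is 18 mm wide (y) and 26 mm high, z = 72 to 98 mm above the lower edge.
- hasp_tab (a point): Centre of the hasp's finger tab, 144 mm above its lower edge: the top 32 mm of the hasp, 30 mm wide (y) and 10 mm thick (x). Grip it here over its thickness, fingertips no lower than 127 mm above the hasp's lower edge, so that they clear the barb.
- stand: Fixed hook stand: 110 mm square foot, 24 mm post, on top a 30 by 34 mm clamp block (178 mm high) that holds a stiff round hook bar, 6 mm thick. Origin: centre of the foot's underside; x is the way the hook points, z up. How far the hook sticks out is NOT measured and differs each time: its upturned end's axis lies 80 to 120 mm from the origin along x. Feel for it; over 15 N is forcing.
- hook_shank (a point): Point on the axis of the level shank, 50 mm out from the stand's origin and 165 mm up (shank top: 168 mm). At its far end the bar turns straight up; the last 8 mm lean 3 mm back to the post: the barb. Its round tip is 24 mm above the shank's top, and the tip's post side is 6 mm nearer the post than the upturned bar's axis. Shank and barb are 30 mm high together: an upright hasp cannot pass.
- hook_over (a point): Point 60 mm above the shank point, clear above the barb. The hasp passes with its tab leaning 40 degrees back over the post, 2 mm to spare: raise it upright 15 mm, slide it out until its face touches the barb tip, go back 2 mm, turn it 40 degrees about the window's upper outer edge (lower end swings out), then straight up 45 mm or more.
- rack: Fixed slotted steel block 130 (x) by 90 (y) by 50 mm high, origin under its centre. Two slots along y, each 52 mm long and 9.5 mm wide with 4 mm chamfers, 35 mm deep (slot floor 15 mm above the table): one at x = +34 mm is empty, the one at x = -34 mm holds the strap.
- rack_hole0 (a point): Centre of the empty slot's mouth, at the block's top, 50 mm above the table; axes as the block's: the slot runs along y. The hasp may face either way in it.
- strap: Bystander: short steel plate 90 mm tall, 40 mm wide, 5 mm thick, standing in the block's other slot. Origin at its lower edge.
- hammer: Bystander: hammer lying on the table.
- chisel: Bystander: cold chisel 145 mm long lying on the table.
- stock: Bystander: flat bar 160 by 25 by 8 mm.
- brush: Bystander: brush lying on the table.
- tin: Bystander: open metal tin, 70 mm across, 80 mm high.
- collar: Bystander: steel collar, 50 mm across, 18 mm high.
Mind the look-alikes: they are no part of the job. What is shaped like the hasp but green or orange is not meant.

How it is judged:
On the way:
1. the hasp is off the hook, well above it or away from it, and in the fingers ((z of hasp_slot in the frame of stand above 0.21 m or horizontal distance between hasp_slot and stand above 0.15 m) and contact force between hasp and the fingers above 0.5 N and contact force between hasp and stand below 0.05 N), for 0.1 s.
At the end, for the whole second after the job is handed in: The hasp stands at rest, released, tab up, in the empty slot: its lower edge within 8 mm (level) of the slot's centre and within 6 mm of the slot's floor, leaning less than 0.25 rad (horizontal distance between hasp and rack_hole0 below 0.008 m and z of hasp in the frame of rack below 0.021 m and angle between hasp's own z axis and vertical below 0.25 rad and linear speed of hasp below 0.02 m/s); the robot touches nothing.
It fails at once if the hasp is forced against the hook or its stand (over 15 N) (contact force between hasp and stand above 15 N).
It fails at once if the hasp is rammed into the slotted block (over 40 N) (contact force between hasp and rack above 40 N).
It fails at once if the hasp is dropped (faster than 0.6 m/s out of the fingers) (linear speed of hasp above 0.6 m/s and contact force between hasp and the fingers below 0.05 N).
It fails at once if a bystander is moved by more than 30 mm (distance of any of strap, hammer, chisel, stock, brush, tin, collar from where it was at the start of the episode above 0.03 m).
It also fails if it takes over 66 s, if anything falls off the work surface, if the arm or the gripper's body presses on something with over 40 N, if the wrist force passes 120 N, or if a joint passes its speed limit or range.

## Working session

There is one attempt and no reset: what is moved stays moved. The work goes in short steps, Python scripts to look and compute and a tool call to move; the robot and the scene stay as the last step left them, time stands still between calls to the robot, and variables do not carry over. Pictures are saved under pics/ and viewed, at most 10 in all, crops included, and the job is handed in when it is done.

Besides the shell and the picture viewer there is one more tool, called in YAML: its name, and indented under it one key for each argument. apply_moves: Moves the arm, as the interface text tells. Its arguments: {"type":"object","properties":{"plan":{"type":"array","items":{"type":"number"}},"hand":{"type":"number"},"squeeze":{"type":"number"}},"required":["plan"]}

```bash
ls; mkdir -p pics; cat > h.py <<'E'
import numpy as np, cv2
from station import monitor, camera, ctrl
from scipy.spatial.transform import Rotation as Ro
def pts(c):
    R=cv2.Rodrigues(np.array(c["rvec"],float))[0]; t=np.array(c["tvec"],float).ravel(); K=np.array(c["mtx"])
    v,u=np.mgrid[0:480,0:640]; z=c["range_z"]
    P=np.stack([(u-K[0,2])/K[0,0]*z,(v-K[1,2])/K[1,1]*z,z],-1)
    return (P-t)@R   # world
def save(c,n): cv2.imwrite(n,c["image"][:,:,::-1])
E
python3 - <<'E'
from h import *
for n in("scene","top"):
    c=camera(n); save(c,f"pics/{n}0.png"); np.savez(n+"0.npz",**c)
    R=cv2.Rodrigues(np.array(c["rvec"],float))[0]; print(n,-R.T@np.ravel(c["tvec"]),R[2])
print(monitor.get_obs())
E
```

```text
pics
scene [ 1.32905797 -0.01862436  0.90521259] [-0.74509584  0.02498702 -0.66648919]
top [0.3184278  0.00468083 1.4792006 ] [ 0.13771185  0.00572556 -0.99045579]
{'time_s': 0.1, 'qpos': array([-1.37162258e+00,  3.00453407e-01,  1.52154000e+00, -6.36765602e-06,
        1.32069731e+00, -6.65932997e-02]), 'joint_vel': array([-8.39463444e-04, -1.09633647e-03, -1.62254392e-03, -7.34182022e-06,
       -4.93064262e-04, -1.08690782e-03]), 'tau': array([-4.31463950e-04, -5.32641864e+01, -3.53283978e+01,  7.08699413e-02,
        2.34992226e-02, -7.12502151e-05]), 'ee_pos': array([ 0.14440773, -0.53044978,  0.20491341]), 'eef_rot': array([-3.14049661e+00, -6.69158131e-05,  2.65768588e-01]), 'force': array([ 0.36541531, -0.08308537,  0.01236724]), 'moment': array([-0.00711293, -0.01511102,  0.02859584]), 'grip_force': 0.0, 'grip_width': 0.09408745672541313}
```

View pics/scene0.png

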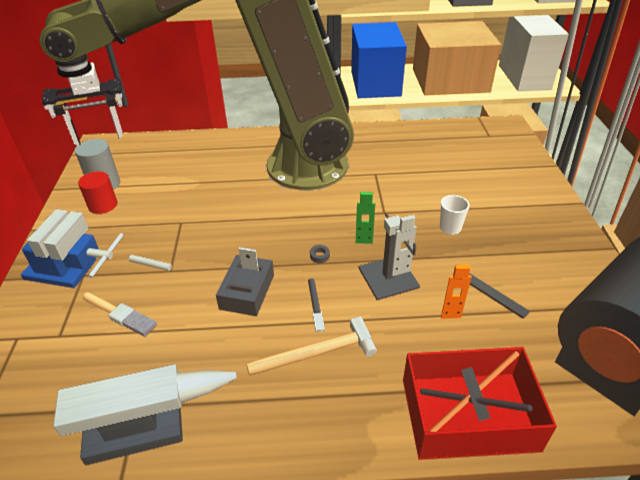

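View pics/top0.png

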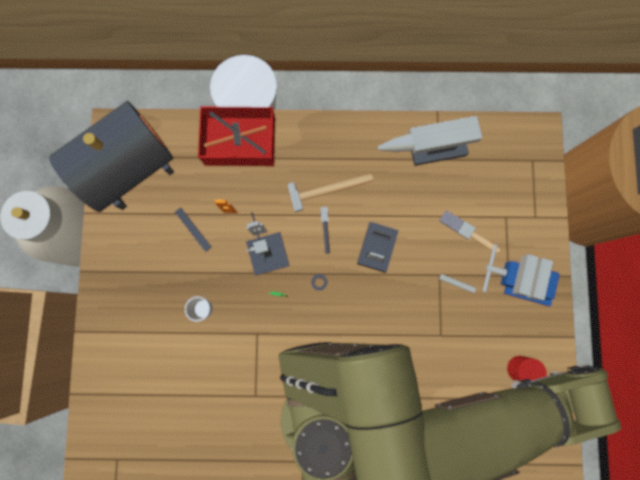

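The scene view shows the hasp on its stand near (400,245) and the rack at (247,280), its empty slot nearer the camera at (240,288). In the top view the stand is at (268,253), the hasp at (257,226), and the rack at (378,247).

```bash
python3 - <<'E'
from h import *
A={n:dict(np.load(n+"0.npz")) for n in("scene","top")}
for n,(x0,x1,y0,y1) in {"scene":(210,430,190,320),"top":(235,410,200,285)}.items():
    im=A[n]["image"][y0:y1,x0:x1,::-1]; s=4 if n=="top" else 3.6
    cv2.imwrite(f"pics/{n}c.png",cv2.resize(im,None,fx=s,fy=s,interpolation=cv2.INTER_CUBIC))
def rect(P,lab):
    r=cv2.minAreaRect((P[:,:2]*1000).astype(np.float32)); print(lab,len(P),r,P[:,2].min().round(4),P[:,2].max().round(4))
P=pts(A["top"]);
def band(n,x0,x1,y0,y1,z0,z1):
    P=pts(A[n])[y0:y1,x0:x1].reshape(-1,3); return P[(P[:,2]>z0)&(P[:,2]<z1)]
rect(band("top",352,405,215,280,.04,.06),"rack top")
rect(band("top",352,405,215,280,.065,.12),"strap")
rect(band("top",235,295,205,280,.004,.03),"foot")
for z in range(30,240,15):
    B=band("top",235,295,205,280,z/1000,z/1000+.015)
    if len(B)>3: rect(B,f"t{z}")
for z in range(30,240,15):
    B=band("scene",355,425,205,300,z/1000,z/1000+.015)
    if len(B)>3: rect(B,f"s{z}")
rect(band("scene",215,280,240,320,.045,.055),"rack top s")
rect(band("scene",215,280,240,320,.065,.12),"strap s")
E
```

```text
rack top 1212 ((502.9481506347656, -158.239501953125), (90.40840148925781, 130.8344268798828), 73.26288604736328) 0.0402 0.0598
strap 52 ((470.3315734863281, -147.89202880859375), (39.59324645996094, 6.114935398101807), 74.41204833984375) 0.065 0.1092
foot 1204 ((520.0274047851562, 183.34835815429688), (228.472412109375, 183.80572509765625), 0.666532039642334) 0.004 0.0297
t30 8 ((545.1553955078125, 213.152587890625), (174.04278564453125, 16.973064422607422), 36.42935562133789) 0.0308 0.0419
t45 8 ((477.08538818359375, 166.1519317626953), (9.16071605682373, 23.086557388305664), 54.222145080566406) 0.0473 0.0596
t60 11 ((502.9268798828125, 179.27987670898438), (64.67884063720703, 42.26803207397461), 16.214588165283203) 0.0604 0.0748
t75 19 ((502.22772216796875, 181.01473999023438), (65.03772735595703, 40.540687561035156), 15.726360321044922) 0.0754 0.089
t90 20 ((504.8995056152344, 175.88185119628906), (66.08517456054688, 38.511173248291016), 19.434364318847656) 0.0904 0.1037
t105 16 ((502.679443359375, 179.5937042236328), (64.56044006347656, 40.99180221557617), 17.037151336669922) 0.
[... 2285 characters left out ...]
107.12010192871094, 44.58956527709961), 12.00208854675293) 0.1801 0.1945
s195 81 ((540.261474609375, 189.1756591796875), (12.484352111816406, 43.788509368896484), 9.3508882522583) 0.1953 0.2095
s210 87 ((542.8999633789062, 189.43966674804688), (9.919716835021973, 30.48788833618164), 2.80613374710083) 0.2101 0.2246
s225 70 ((538.4343872070312, 188.2733917236328), (13.816502571105957, 29.011497497558594), 21.272104263305664) 0.2252 0.2324
rack top s 1501 ((506.41424560546875, -157.5552978515625), (92.88896179199219, 134.29017639160156), 73.32701110839844) 0.045 0.0548
strap s 241 ((476.1583251953125, -148.46083068847656), (41.18191146850586, 10.933910369873047), 73.9770736694336) 0.0655 0.1077
```

View pics/scenec.png

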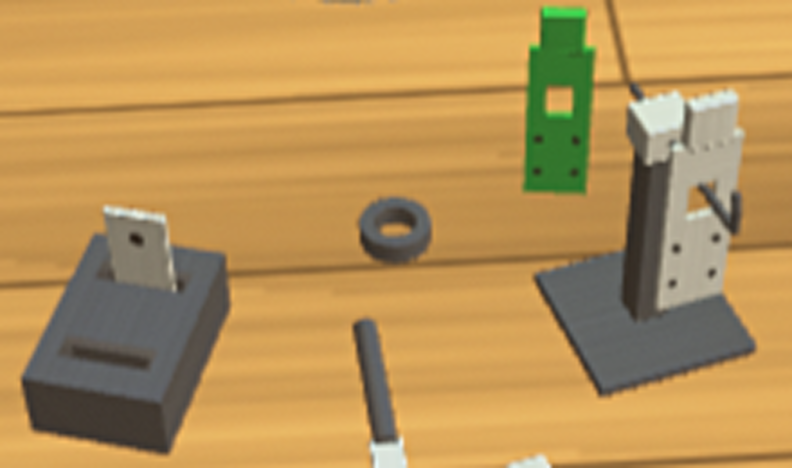

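View pics/topc.png

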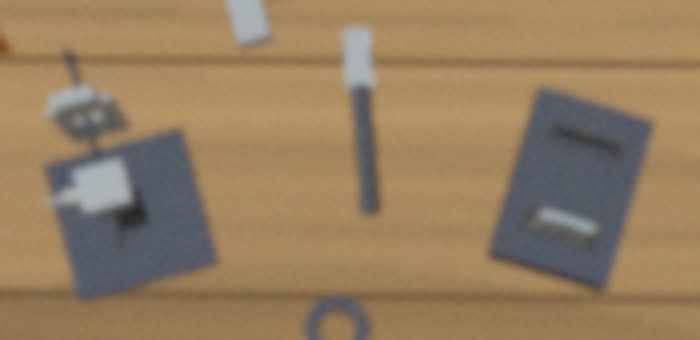

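```bash
cat > m.py <<'E'
from h import *
def go(A,hasp=True):
  for n,(x0,x1,y0,y1),rk in (("top",(240,300,205,280),(352,405,215,280)),("scene",(358,422,205,300),(215,280,240,320))):
    P=pts(A[n]); im=A[n]["image"].astype(int); g=(im.max(2)-im.min(2)<30)&(A[n]["range_z"]>0)
    def sel(b,z0,z1,lab,big=True):
        m=np.zeros(g.shape,bool); m[b[2]:b[3],b[0]:b[1]]=1
        m&=g&(P[...,2]>z0)&(P[...,2]<z1)
        k,l,s,_=cv2.connectedComponentsWithStats(m.astype(np.uint8),connectivity=8)
        if k<2: return
        m=l==1+s[1:,4].argmax(); Q=P[m]; r=cv2.minAreaRect((Q[:,:2]*1000).astype(np.float32))
        print(n,lab,m.sum(),*[np.round(v,1) for v in r],"mean",(Q.mean(0)*1000).round(1))
    w=(x0,x1,y0,y1)
    sel(w,.003,.012,"foot"); sel(w,.174,.182,"clamp"); sel(w,.205,.24,"tab"); sel(w,.226,.24,"tabtop")
    sel(rk,.046,.055,"rack"); sel(rk,.09,.12,"strap")
if __name__=="__main__":
  A={n:dict(np.load(n+"0.npz")) for n in("scene","top")}
  go(A)
  for n,b in (("top",(235,275,205,260)),("scene",(395,425,225,260))):
    c=A[n];K=c["mtx"];R=cv2.Rodrigues(c["rvec"].astype(float))[0];t=c["tvec"].ravel().astype(float)
    C=-R.T@t
    for uv,z in ([((252,212.5),.185),((252,212.5),.19)] if n=="top" else [((414.8,254.5),.165),((415,245),.19)]):
      d=R.T@np.linalg.inv(K)@np.array([*uv,1.]); print(n,uv,z,((C+d*(z-C[2])/d[2])*1000).round(1))
  # dark hook pixels from depth
  P=pts(A["top"]); im=A["top"]["image"]
  for v in range(208,226,1):
    print(v,[(u,*(P[v,u]*1000).round(0).astype(int)) for u in range(246,258) if im[v,u].max()<110])
  P=pts(A["scene"]); im=A["scene"]["image"]
  for v in range(236,258,2):
    print(v,[(u,*(P[v,u]*1000).round(0).astype(int)) for u in range(402,420) if im[v,u].max()<110])
E
python3 m.py
```

```text
top foot 727 [483.6 173.6] [110.1 108.5] 15.5 mean [477.3 164.5   8.3]
top clamp 116 [482.7 175.2] [30.2 36.8] 15.0 mean [483.6 172.9 177.7]
top tab 62 [535.2 189. ] [11.  30.3] 18.8 mean [533.5 188.1 224.4]
top tabtop 30 [535.5 189.3] [ 9.1 27.2] 13.3 mean [534.6 189.1 229.9]
top rack 954 [ 503.2 -157.9] [ 89.7 130.5] 73.4 mean [ 503.5 -158.    49.8]
top strap 33 [ 470.2 -148.4] [38.6  6.1] 74.4 mean [ 470.  -148.2  103.2]
scene foot 1059 [484.7 172.7] [118.1 109.6] 16.1 mean [501.3 166.7   9.5]
scene clamp 139 [488.6 173.7] [30.  34.5] 18.2 mean [488.9 171.8 177.9]
scene tab 155 [539.1 188.3] [15.1 29.3] 20.6 mean [542.1 187.3 220.4]
scene tabtop 54 [538.3 188.6] [13.8 28.4] 21.3 mean [540.1 188.4 229.2]
scene rack 1450 [ 506.2 -157.6] [ 92.7 134.5] 73.7 mean [ 515.3 -158.8   50. ]
scene strap 99 [ 476.2 -148.3] [38.4 10.9] 74.0 mean [ 475.5 -148.5   99.5]
top (252, 212.5) 0.185 [574.9 196.7 185. ]
top (252, 212.5) 0.19 [573.9 195.9 190. ]
scene (414.8, 254.5) 0.165 [578.5 202.9 165. ]
scene (415, 245) 0.19 [576.9 201.  190. ]
208 []
209 []
210 []
211 []
212 []
213 []
214 [(251, np
[... 1402 characters left out ...]
64(166)), (411, np.int64(569), np.int64(196), np.int64(170)), (412, np.int64(569), np.int64(198), np.int64(169)), (413, np.int64(578), np.int64(198), np.int64(178)), (414, np.int64(581), np.int64(199), np.int64(180)), (415, np.int64(581), np.int64(201), np.int64(180))]
252 [(411, np.int64(571), np.int64(196), np.int64(166)), (412, np.int64(573), np.int64(198), np.int64(168)), (413, np.int64(573), np.int64(200), np.int64(167)), (414, np.int64(581), np.int64(200), np.int64(174))]
254 [(413, np.int64(577), np.int64(199), np.int64(166)), (414, np.int64(581), np.int64(200), np.int64(169))]
256 [(408, np.int64(536), np.int64(201), np.int64(120)), (409, np.int64(535), np.int64(204), np.int64(119))]
```

apply_moves:
  plan: [0, 0, -45, 0, 0, 0, -45, 0, 28, -29.5, 0, 0, 28, -29.5, 0, 0, 28, -29.5, 0, 0, 28, -29.5, 0, 0, 28, -29.5, 0, 0, 28, -29.5, 0, 0, 28, -29.5, 0, 0, 28, -29.5, 0, 0, 28, -29.5, 0, 0, 28, -29.5, 0, 0, 28, -29.5, 0, 0, 28, -29.5, 0, 0, 28, -29.5, 0, 0, 28, -29.5, 0, 0, 28, -29.5, 0, 0, 28, -29.5, 0, 0, 28, -29.5, 0, 0, 28, -29.5, 0, 0]
  hand: 1

```text
time_s: 2.1
ee_pos: [0.4917, 0.1158, 0.2952]
eef_rot: [-3.142, 0.0, 0.266]
force: [0.5, -1.2, 0.6]
grip_width: 0.094
grip_force: 0.0
```

```bash
cat > rel.py <<'E'
import sys; from h import *
# shift in tool axes (mm) to bring TCP to x y z (mm)
o=monitor.get_obs(); T=np.array([float(a) for a in sys.argv[1:4]])/1000
R=Ro.from_euler("xyz",o["eef_rot"]).as_matrix(); print(o["time_s"],(R.T@(T-o["ee_pos"])*1000).round(1),o["eef_rot"].round(4),o["ee_pos"].round(4),o["qpos"].round(2))
E
python3 rel.py 536.5 189 198; python3 - <<'E'
from h import *
A=dict(np.load("top0.npz")); P=pts(A)
for v in (248,249,250): print([(P[v,u]*1000).round(0).tolist() for u in (247,249,251,253,255)])
E
```

```text
2.1 [ 62.5 -58.8  97.2] [-3.1416e+00  3.0000e-04  2.6600e-01] [0.4917 0.1158 0.2952] [ 0.16  0.14  1.5  -0.    1.49  1.46]
[[500.0, 236.0, 3.0], [499.0, 229.0, 10.0], [480.0, 199.0, 166.0], [480.0, 194.0, 166.0], [479.0, 187.0, 178.0]]
[[497.0, 235.0, 7.0], [497.0, 229.0, 6.0], [477.0, 198.0, 172.0], [477.0, 193.0, 174.0], [477.0, 187.0, 175.0]]
[[475.0, 210.0, 167.0], [475.0, 204.0, 167.0], [475.0, 200.0, 162.0], [475.0, 194.0, 166.0], [474.0, 187.0, 177.0]]
```

apply_moves:
  plan: [20, -20, 0, 0, 20, -20, 0, 0, 12, -15, 0, 0, 0, 0, 0, 0, 0, 0, 0, 0, 0, 0, 0, 0]

```text
time_s: 2.7
ee_pos: [0.5268, 0.1801, 0.2955]
eef_rot: [3.141, 0.0, 0.265]
force: [-0.8, 0.0, -0.5]
grip_width: 0.0938
grip_force: 0.0
```

```bash
python3 rel.py 536.5 189 198
```

```text
2.7 [11.7 -6.1 97.5] [3.1415e+00 1.0000e-04 2.6530e-01] [0.5268 0.1801 0.2955] [ 0.26  0.26  1.36 -0.    1.52  1.57]
```

apply_moves:
  plan: [11.5, -6, 0, 0.006, 0, 0, 30, 0, 0, 0, 30, 0, 0, 0, 25, 0, 0, 0, 12, 0, 0, 0, 0, 0, 0, 0, 0, 0]

```text
time_s: 3.4
ee_pos: [0.5369, 0.1894, 0.1998]
eef_rot: [-3.142, -0.002, 0.259]
force: [0.3, 0.0, -0.1]
grip_width: 0.0939
grip_force: 0.0
```

apply_moves:
  plan: [0, 0, 0, 0, 0, 0, 0, 0, 0, 0, 0, 0, 0, 0, 0, 0, 0, 0, 0, 0, 0, 0, 0, 0, 0, 0, 0, 0, 0, 0, 0, 0, 0, 0, 0, 0]
  hand: -1
  squeeze: 8

```text
time_s: 4.3
ee_pos: [0.5365, 0.1896, 0.1984]
eef_rot: [3.142, -0.0, 0.26]
force: [-0.3, 0.1, 0.5]
grip_width: 0.0425
grip_force: 8.0
```

```bash
python3 rel.py 536.5 189 198; python3 - <<'E'
from h import *
c=camera("scene"); np.savez("scene1.npz",**c)
cv2.imwrite("pics/s1.png",cv2.resize(c["image"][170:320,330:460,::-1],None,fx=4,fy=4,interpolation=cv2.INTER_CUBIC))
E
```

```text
4.3 [-0.2  0.6  0.4] [ 3.1416 -0.      0.2598] [0.5365 0.1896 0.1984] [ 0.28  0.35  1.47 -0.    1.32  1.59]
```

View pics/s1.png

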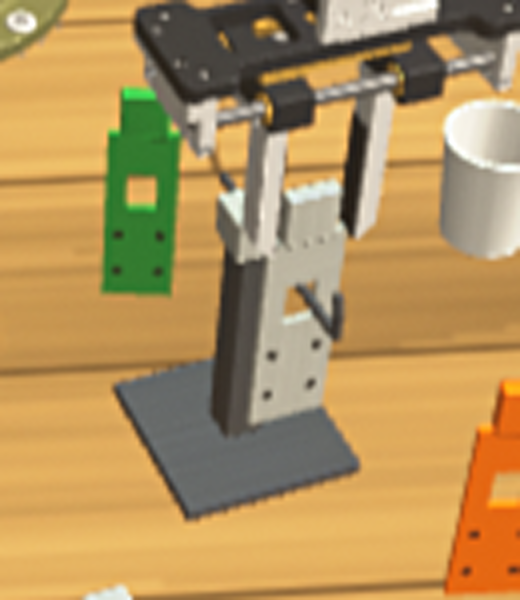

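apply_moves:
  plan: [0, 0, 0, -0.01, 0, 0, 0, 0, 0, 0, 0, 0, 0, 0, 0, 0, 0, 0, 0, 0]

```text
time_s: 4.85
ee_pos: [0.5365, 0.1896, 0.1985]
eef_rot: [3.142, -0.0, 0.27]
force: [-0.5, -0.2, 1.3]
grip_width: 0.0422
grip_force: 8.0
```

```bash
python3 rel.py 536.5 189 198; python3 - <<'E'
from h import *
o=monitor.get_obs(); print(o["grip_width"],o["grip_force"],o["force"],o["moment"])
E
```

```text
4.85 [-0.2  0.6  0.5] [ 3.1416 -0.      0.2698] [0.5365 0.1896 0.1985] [ 0.28  0.35  1.47 -0.    1.32  1.58]
0.04218370486533514 8.000883311033249 [-0.50585087 -0.18031261  1.27894282] [-0.05665812 -0.05178793 -0.00044761]
```

apply_moves:
  plan: [0, 0, 0, 0, 0, 0, 0, 0, 0, 0, 0, 0, 0, 0, 0, 0, 0, 0, -6, 0, 0, 0, 0, 0]
  hand: 0

```text
time_s: 5.45
ee_pos: [0.5368, 0.1897, 0.2054]
eef_rot: [-3.142, -0.001, 0.27]
force: [-0.4, 0.4, 0.3]
grip_width: 0.0473
grip_force: 0.0
```

apply_moves:
  plan: [0, 0, 0, 0, 0, 0, 0, 0, 0, 0, 0, 0, 0, 0, 0, 0, 0, 0, 0, 0, 0, 0, 0, 0, 0, 0, 0, 0]
  hand: -1

```text
time_s: 6.15
ee_pos: [0.5365, 0.1896, 0.2044]
eef_rot: [3.142, 0.0, 0.27]
force: [0.5, -1.6, -0.3]
grip_width: 0.0297
grip_force: 8.0
```

```bash
python3 - <<'E'
from h import *
c=camera("scene"); np.savez("scene2.npz",**c)
cv2.imwrite("pics/s2.png",cv2.resize(c["image"][170:320,330:460,::-1],None,fx=4,fy=4,interpolation=cv2.INTER_CUBIC))
o=monitor.get_obs(); print(o["grip_width"],o["grip_force"],o["force"],o["moment"],o["ee_pos"])
E
```

```text
0.030192950726609658 7.995970398187637 [-0.55205462 -0.1355215  -0.00843903] [-0.09287826 -0.0137903  -0.01149589] [0.5365337  0.18957991 0.20444221]
```

View pics/s2.png

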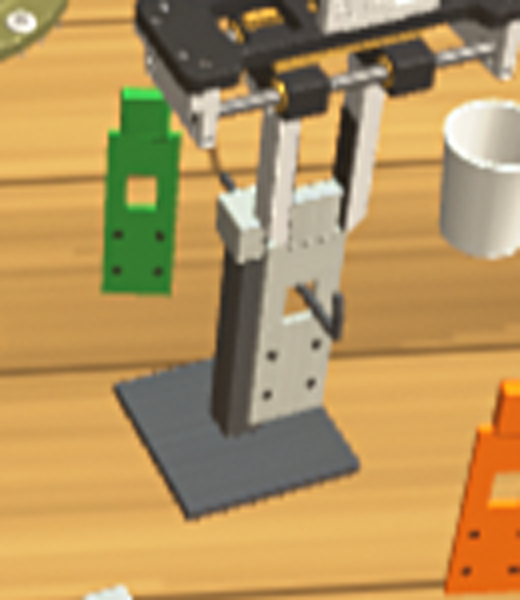

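apply_moves:
  plan: [0, 0, -2, 0, 0, 0, -2, 0, -8, 0, 0, 0, -8, 0, 0, 0, -8, 0, 0, 0, -5, 0, 0, 0, 0, 0, 0, 0, 0, 0, 0, 0]
  squeeze: 10

```text
time_s: 7.0
ee_pos: [0.5086, 0.1819, 0.2087]
eef_rot: [-3.142, -0.0, 0.27]
force: [0.4, 0.6, -2.3]
grip_width: 0.0299
grip_force: 10.0
```

apply_moves:
  plan: [-2, 0, 0, 0, -2, 0, 0, 0, -1, 0, 0, 0, 0, 0, 0, 0, 0, 0, 0, 0]

```text
time_s: 7.5
ee_pos: [0.5038, 0.1806, 0.2085]
eef_rot: [3.142, -0.0, 0.27]
force: [0.6, 0.5, -2.4]
grip_width: 0.03
grip_force: 10.0
```

apply_moves:
  plan: [-1, 0, 0, 0, -1, 0, 0, 0, 0, 0, 0, 0, 0, 0, 0, 0]

```text
time_s: 7.9
ee_pos: [0.5018, 0.18, 0.2085]
eef_rot: [-3.142, -0.0, 0.27]
force: [-0.0, -1.0, -2.2]
grip_width: 0.0302
grip_force: 10.0
```

apply_moves:
  plan: [-1, 0, 0, 0, -1, 0, 0, 0, 0, 0, 0, 0, 0, 0, 0, 0]

```text
time_s: 8.3
ee_pos: [0.5, 0.1795, 0.2085]
eef_rot: [3.142, -0.0, 0.27]
force: [2.3, -0.6, -2.8]
grip_width: 0.0298
grip_force: 10.0
```

apply_moves:
  plan: [-1.9, 0, 0, 0, -1.9, 0, 0, 0, 0, 0, 0, 0]

```text
time_s: 8.6
ee_pos: [0.4961, 0.1784, 0.2086]
eef_rot: [3.141, -0.0, 0.27]
force: [1.7, -1.1, -1.2]
grip_width: 0.0297
grip_force: 10.0
```

apply_moves:
  plan: [-1.8, 0, 0.1, 0, -1.9, 0, 0.2, 0, 0, 0, 0, 0]

```text
time_s: 8.9
ee_pos: [0.4925, 0.1774, 0.2082]
eef_rot: [-3.142, -0.0, 0.27]
force: [2.4, -0.1, -1.1]
grip_width: 0.0303
grip_force: 10.0
```

apply_moves:
  plan: [-1.8, 0, 0.3, 0, -1.8, 0, 0.4, 0, 0, 0, 0, 0]

```text
time_s: 9.2
ee_pos: [0.489, 0.1765, 0.2075]
eef_rot: [-3.141, 0.0, 0.27]
force: [0.5, 0.4, -0.1]
grip_width: 0.0302
grip_force: 10.0
```

apply_moves:
  plan: [-1.9, 0, 0.4, 0, -1.8, 0, 0.4, 0, -1.8, 0, 0.6, 0, -1.8, 0, 0.7, 0, 0, 0, 0, 0]

```text
time_s: 9.7
ee_pos: [0.4819, 0.1745, 0.2053]
eef_rot: [-3.142, 0.0, 0.27]
force: [1.4, -0.1, 0.9]
grip_width: 0.0295
grip_force: 10.0
```

apply_moves:
  plan: [-1.7, 0, 0.8, 0, -1.7, 0, 0.8, 0, -1.6, 0, 0.9, 0, -1.6, 0, 1, 0, 0, 0, 0, 0]

```text
time_s: 10.2
ee_pos: [0.4756, 0.1728, 0.2017]
eef_rot: [3.142, 0.0, 0.27]
force: [2.2, 0.5, 0.3]
grip_width: 0.0297
grip_force: 10.0
```

```bash
python3 - <<'E'
from h import *
a=[camera("scene"),camera("top")]
for c,n in zip(a,("scene3","top3")): np.savez(n+".npz",**c)
s=cv2.resize(a[0]["image"][190:290,350:450],None,fx=4,fy=4,interpolation=cv2.INTER_CUBIC)
t=cv2.resize(a[1]["image"][200:300,215:315],None,fx=4,fy=4,interpolation=cv2.INTER_CUBIC)
cv2.imwrite("pics/s3.png",np.hstack([s,t])[:,:,::-1])
o=monitor.get_obs(); print(o["grip_width"],o["force"],o["moment"],o["ee_pos"])
# profile of grey hasp lower part in stand frame
P=pts(a[0]); O=np.array([.4845,.1737,0]); Q=(P-O)@Ro.from_euler("z",.272).as_matrix()
im=a[0]["image"].astype(int); g=(im.max(2)-im.min(2)<30)&(im.max(2)>110)&(a[0]["range_z"]>0)
m=g&(abs(Q[...,1])<.024)&(Q[...,0]>.01)&(Q[...,0]<.14)&(Q[...,2]>.03)
for z in range(30,230,8):
    q=Q[m&(Q[...,2]>z/1e3)&(Q[...,2]<z/1e3+.008)]
    if len(q): print(z,len(q),(np.median(q,0)*1000).round(1))
E
```

```text
0.030395075509004894 [ 2.01270746  0.116204   -0.17283887] [ 0.09405524 -0.34906866  0.02828168] [0.47566665 0.17274327 0.2017572 ]
38 1 [13.7  6.4 40.4]
78 1 [69.4 12.4 85.7]
86 61 [69.4 -1.3 91.5]
94 73 [65.4  0.6 98.3]
102 74 [ 60.9  -0.4 106.1]
110 80 [ 57.1  -2.  113.5]
118 78 [ 52.8  -0.9 122.2]
126 66 [ 48.   -2.  130.3]
134 76 [ 42.7  -3.1 138.1]
142 62 [ 38.7  -4.1 146.6]
150 57 [ 34.8  -7.3 153.9]
158 68 [ 29.6   2.  162.7]
166 67 [ 25.6   1.1 169.3]
174 84 [ 21.4   1.4 177.9]
182 91 [ 16.6  -0.3 186.3]
190 61 [ 12.4   3.7 193.1]
198 31 [ 11.   -1.3 201.8]
206 4 [ 10.5   2.9 207.2]
```

View pics/s3.png

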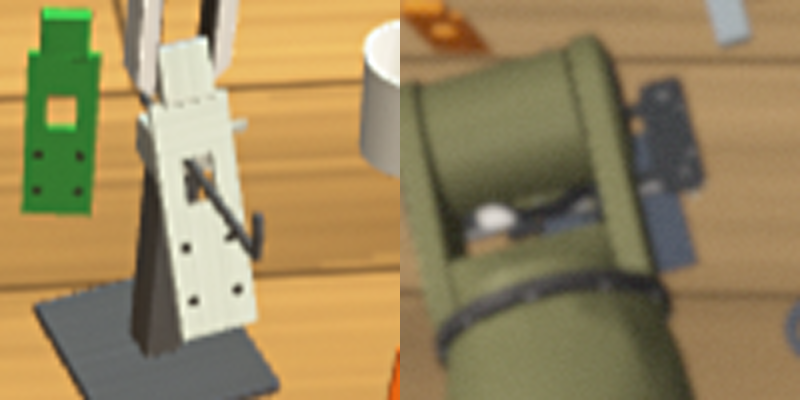

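apply_moves:
  plan: [-1.7, 0, 0.8, 0, -1.7, 0, 0.9, 0, -1.6, 0, 1, 0, -1.6, 0, 1, 0, 0, 0, 0, 0]

```text
time_s: 10.8
ee_pos: [0.4692, 0.171, 0.198]
eef_rot: [-3.142, 0.0, 0.27]
force: [1.8, 0.5, 1.0]
grip_width: 0.03
grip_force: 10.0
```

apply_moves:
  plan: [-1.6, 0, 1.1, 0, -1.6, 0, 1.2, 0, -1.5, 0, 1.2, 0, -1.3, 0, 1.1, 0, 0, 0, 0, 0]

```text
time_s: 11.3
ee_pos: [0.4635, 0.1694, 0.1934]
eef_rot: [3.142, 0.0, 0.27]
force: [0.9, 0.3, 2.0]
grip_width: 0.0297
grip_force: 10.0
```

apply_moves:
  plan: [0, 0, 0, 0, 0, 0, 0, 0, 0, 0, 0, 0, 0, 0, 0, 0]
  squeeze: 55

```text
time_s: 11.7
ee_pos: [0.4636, 0.1694, 0.1935]
eef_rot: [-3.142, 0.0, 0.27]
force: [1.7, -0.3, 0.9]
grip_width: 0.0297
grip_force: 55.0
```

```bash
cat > prof.py <<'E'
import sys; from h import *
c=camera("scene"); np.savez(sys.argv[1]+".npz",**c)
o=monitor.get_obs(); print(o["time_s"],o["grip_width"],o["grip_force"],o["force"].round(1),o["moment"].round(2),o["ee_pos"].round(4))
# scene camera bias in x: about +2 mm
P=pts(c); O=np.array([.4845,.1737,0]); Rz=Ro.from_euler("z",.272).as_matrix(); Q=(P-O)@Rz
t=(o["ee_pos"]-O)@Rz; print("tcp stand frame",(t*1000).round(1))
im=c["image"].astype(int); g=(im.max(2)-im.min(2)<30)&(im.max(2)>110)&(c["range_z"]>0)
m=g&(abs(Q[...,1])<.024)&(Q[...,0]>.02)&(Q[...,0]<.17)&(Q[...,2]>.03)&(Q[...,2]<t[2]-.01)
Z=np.arange(.03,.3,.006); C=[]
for z in Z:
    q=Q[m&(Q[...,2]>z)&(Q[...,2]<z+.006)]
    if len(q)>25: C.append([*np.median(q,0),len(q)])
C=np.array(C); p=np.polyfit(C[:,2],C[:,0],1)
k=abs(np.polyval(p,C[:,2])-C[:,0])<.003; p=np.polyfit(C[k,2],C[k,0],1)
print("tilt deg",np.degrees(np.arctan(-p[0])).round(1)); print((C[[0,1,2,-2,-1],:3]*1000).round(1)); print("lowest",(np.percentile(Q[m][:,2],1)*1000).round(1),"face x at z=168:",(np.polyval(p,.168)*1e3).round(1))
E
python3 prof.py p4
```

```text
11.75 0.02931996747872602 55.00038385391235 [0.2 0.4 1.1] [-0.05 -0.2  -0.01] [0.4636 0.1695 0.1935]
tcp stand frame [-21.2   1.5 193.5]
tilt deg 45.0
[[ 90.4  -1.4 110.5]
 [ 83.9   2.3 116.8]
 [ 77.6   0.5 123. ]
 [ 29.5   1.4 170.5]
 [ 23.8   1.2 177.2]]
lowest 107.4 face x at z=168: 32.5
```

apply_moves:
  plan: [2, 0, 0, 0, 4, 0, 0, 0, 6, 0, 0, 0, 6, 0, 0, 0, 6, 0, 0, 0, 6, 0, 0, 0, 6, 0, 0, 0, 6, 0, 0, 0, 6, 0, 0, 0, 4, 0, 0, 0, 2, 0, 0, 0, 0, 0, 0, 0, 0, 0, 0, 0]
  squeeze: 35

```text
time_s: 13.05
ee_pos: [0.5156, 0.1838, 0.1935]
eef_rot: [-3.142, 0.0, 0.27]
force: [0.8, -0.7, -2.1]
grip_width: 0.0297
grip_force: 35.0
```

```bash
python3 prof.py p5
```

```text
13.1 0.029628915115139744 34.99947488307953 [-0.3 -0.4 -1.9] [-0.05  0.12  0.03] [0.5156 0.1838 0.1936]
tcp stand frame [ 32.6   1.4 193.6]
tilt deg 43.8
[[142.9   0.6 106.1]
 [139.5   0.7 111. ]
 [133.7   2.2 116.8]
 [ 75.4  -1.8 176.8]
 [ 71.2  -1.3 182.1]]
lowest 105.3 face x at z=168: 84.2
```

apply_moves:
  plan: [1, 0, 0, 0, 1, 0, 0, 0, 1, 0, 0, 0, 1, 0, 0, 0, 0, 0, 0, 0]

```text
time_s: 13.6
ee_pos: [0.5197, 0.1849, 0.1935]
eef_rot: [-3.142, 0.0, 0.27]
force: [-0.8, -0.5, -1.4]
grip_width: 0.0294
grip_force: 35.0
```

apply_moves:
  plan: [1, 0, 0, 0, 1, 0, 0, 0, 0, 0, 0, 0]

```text
time_s: 13.9
ee_pos: [0.5216, 0.1855, 0.1935]
eef_rot: [-3.142, 0.0, 0.27]
force: [-0.6, 0.4, -1.4]
grip_width: 0.0297
grip_force: 35.0
```

apply_moves:
  plan: [1, 0, 0, 0, 1, 0, 0, 0, 0, 0, 0, 0]

```text
time_s: 14.2
ee_pos: [0.5235, 0.186, 0.1935]
eef_rot: [3.142, -0.0, 0.27]
force: [0.6, 0.1, -2.5]
grip_width: 0.0298
grip_force: 35.0
```

apply_moves:
  plan: [1, 0, 0, 0, 0, 0, 0, 0, 0, 0, 0, 0]

```text
time_s: 14.5
ee_pos: [0.5244, 0.1862, 0.1935]
eef_rot: [-3.142, -0.0, 0.27]
force: [-1.1, 0.2, -1.8]
grip_width: 0.0298
grip_force: 35.0
```

apply_moves:
  plan: [1, 0, 0, 0, 0, 0, 0, 0, 0, 0, 0, 0]

```text
time_s: 14.8
ee_pos: [0.5254, 0.1865, 0.1935]
eef_rot: [-3.142, 0.0, 0.27]
force: [0.1, -0.5, -1.9]
grip_width: 0.0293
grip_force: 35.0
```

apply_moves:
  plan: [1, 0, 0, 0, 0, 0, 0, 0, 0, 0, 0, 0]

```text
time_s: 15.1
ee_pos: [0.5263, 0.1868, 0.1935]
eef_rot: [3.142, 0.0, 0.27]
force: [-0.1, 0.8, -2.7]
grip_width: 0.0295
grip_force: 35.0
```

apply_moves:
  plan: [1, 0, 0, 0, 0, 0, 0, 0, 0, 0, 0, 0]

```text
time_s: 15.4
ee_pos: [0.5273, 0.187, 0.1935]
eef_rot: [-3.142, 0.0, 0.27]
force: [-0.1, 0.0, -1.8]
grip_width: 0.0294
grip_force: 35.0
```

apply_moves:
  plan: [1, 0, 0, 0, 0, 0, 0, 0, 0, 0, 0, 0]

```text
time_s: 15.7
ee_pos: [0.5283, 0.1873, 0.1935]
eef_rot: [3.142, 0.0, 0.27]
force: [-0.6, -0.2, -3.6]
grip_width: 0.0298
grip_force: 35.0
```

apply_moves:
  plan: [1, 0, 0, 0, 0, 0, 0, 0, 0, 0, 0, 0]

```text
time_s: 16.0
ee_pos: [0.5292, 0.1876, 0.1935]
eef_rot: [3.142, 0.0, 0.27]
force: [0.2, -0.6, -1.9]
grip_width: 0.0297
grip_force: 35.0
```

```bash
python3 prof.py p6; python3 - <<'E'
from h import *
c=dict(np.load("p6.npz")); cv2.imwrite("pics/s6.png",cv2.resize(c["image"][190:290,360:460,::-1],None,fx=6,fy=6,interpolation=cv2.INTER_CUBIC))
P=pts(c); O=np.array([.4845,.1737,0]); Q=(P-O)@Ro.from_euler("z",.272).as_matrix()*1000; im=c["image"]
for v in range(232,266,2): print(v,[(u,*Q[v,u].round(0).astype(int).tolist()) for u in range(396,426) if im[v,u].max()<105])
E
```

```text
16.05 0.029537528954080183 34.99935507774353 [ 0.2  0.1 -2.1] [0.02 0.14 0.  ] [0.5292 0.1876 0.1935]
tcp stand frame [ 46.8   1.3 193.5]
tilt deg 44.1
[[157.4  -1.8 106. ]
 [153.7   0.7 111.1]
 [147.8   0.5 117.4]
 [ 89.2  -1.5 177.2]
 [ 84.7  -1.6 182.2]]
lowest 104.8 face x at z=168: 98.1
232 []
234 [(396, 12, 3, 148), (397, 15, 4, 150), (398, 29, -2, 164), (399, 35, -3, 170), (400, 762, -412, 905), (401, 36, 1, 169), (402, 68, -15, 201)]
236 [(396, 13, 3, 143), (397, 13, 5, 143), (398, 13, 8, 141), (399, 14, 10, 142)]
238 [(396, 12, 4, 136), (397, 15, 5, 138), (398, 15, 7, 138)]
240 [(396, 13, 4, 131), (397, 14, 6, 131), (398, 13, 9, 130)]
242 [(396, 14, 4, 126), (397, 14, 6, 126), (398, 15, 8, 126)]
244 [(396, 17, 3, 123), (397, 16, 6, 121), (413, 93, -1, 191), (414, 94, 0, 191)]
246 [(396, 13, 6, 113), (397, 12, 9, 111), (413, 95, -2, 187), (414, 96, 0, 187)]
248 [(396, 10, 7, 104), (397, 14, 8, 106), (413, 97, -3, 184), (414, 98, -1, 184)]
250 [(396, 16, 5, 103), (397, 13, 9, 99), (413, 99, -3, 180), (414, 101, -2, 181)]
252 [(396, 15, 6, 96), (397, 11, 11, 90), (411, 90, -1, 166), (412, 93, -1, 169), (413, 96, -1, 171), (414, 100, -1, 174)]
254 [(396, 13, 8, 87), (397, 14, 10, 88), (413, 99, -2, 169), (414, 100, 0, 169)]
256 [(396, 11, 9, 79), (397, 11, 12, 78), (398, -51, 50, 8)]
258 [(396, 14, 8, 76), (397, 15, 11, 75)]
260 [(396, 17, 7, 72), (397, -38, 41, 9), (402, -33, 52, 11)]
262 [(396, 16, 8, 65), (397, -33, 39, 8), (399, -33, 44, 6), (401, -27, 46, 11), (402, -27, 49, 10)]
264 [(396, 13, 10, 55), (400, -24, 42, 9), (401, -22, 44, 10), (402, -20, 45, 12), (403, -22, 49, 8), (404, -21, 52, 8), (405, -18, 53, 11)]
```

View pics/s6.png

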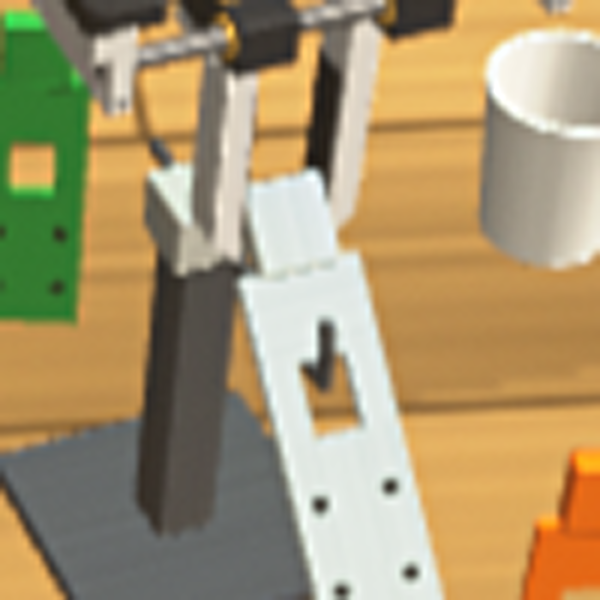

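apply_moves:
  plan: [1, 0, 0, 0, 0, 0, 0, 0, 0, 0, 0, 0]

```text
time_s: 16.35
ee_pos: [0.5302, 0.1878, 0.1935]
eef_rot: [3.142, 0.0, 0.27]
force: [0.0, 0.4, -1.6]
grip_width: 0.0293
grip_force: 35.0
```

apply_moves:
  plan: [1, 0, 0, 0, 0, 0, 0, 0, 0, 0, 0, 0]

```text
time_s: 16.65
ee_pos: [0.5311, 0.1881, 0.1935]
eef_rot: [-3.142, 0.0, 0.27]
force: [-1.5, -0.7, -0.6]
grip_width: 0.0297
grip_force: 35.0
```

apply_moves:
  plan: [0.7, 0, 0, 0, 0, 0, 0, 0, 0, 0, 0, 0]

```text
time_s: 16.95
ee_pos: [0.5317, 0.1883, 0.1935]
eef_rot: [-3.142, 0.0, 0.27]
force: [-4.0, -0.9, 0.7]
grip_width: 0.0293
grip_force: 35.0
```

apply_moves:
  plan: [0.7, 0, 0, 0, 0, 0, 0, 0, 0, 0, 0, 0]

```text
time_s: 17.25
ee_pos: [0.5322, 0.1884, 0.1935]
eef_rot: [-3.142, 0.001, 0.27]
force: [-6.2, -2.2, -0.0]
grip_width: 0.0293
grip_force: 35.0
```

apply_moves:
  plan: [-1.5, 0, 0, 0, -2.5, 0, 0, 0, -2.9, 0, 0, 0, 0, 0, 0, 0, 0, 0, -2, 0, 0, 0, -2, 0, 0, 0, 0, 0]

```text
time_s: 17.95
ee_pos: [0.5261, 0.1867, 0.198]
eef_rot: [-3.142, -0.001, 0.27]
force: [-0.7, -0.1, -1.7]
grip_width: 0.0296
grip_force: 35.0
```

apply_moves:
  plan: [0, 0, -1.5, 0, 0, 0, -1.5, 0, 0, 0, 0, 0]

```text
time_s: 18.25
ee_pos: [0.5259, 0.1867, 0.2008]
eef_rot: [-3.142, -0.0, 0.27]
force: [0.5, 1.1, -2.0]
grip_width: 0.0291
grip_force: 35.0
```

apply_moves:
  plan: [0, 0, -1.5, 0, 0, 0, -1.5, 0, 0, 0, 0, 0]

```text
time_s: 18.55
ee_pos: [0.5259, 0.1867, 0.2038]
eef_rot: [-3.142, -0.0, 0.27]
force: [-0.1, 0.1, -1.7]
grip_width: 0.0296
grip_force: 35.0
```

apply_moves:
  plan: [0, 0, -1.5, 0, 0, 0, -1.5, 0, 0, 0, 0, 0]

```text
time_s: 18.85
ee_pos: [0.5259, 0.1867, 0.2068]
eef_rot: [3.142, -0.0, 0.27]
force: [-0.5, 0.4, -2.6]
grip_width: 0.0297
grip_force: 35.0
```

apply_moves:
  plan: [0, 0, -1.5, 0, 0, 0, -1.5, 0, 0, 0, -1.5, 0, 0, 0, 0, 0]

```text
time_s: 19.25
ee_pos: [0.5259, 0.1867, 0.2113]
eef_rot: [-3.142, -0.0, 0.27]
force: [-0.1, 0.7, -3.1]
grip_width: 0.0294
grip_force: 35.0
```

apply_moves:
  plan: [0, 0, -1.5, 0, 0, 0, -1.5, 0, 0, 0, -1.5, 0, 0, 0, 0, 0]

```text
time_s: 19.65
ee_pos: [0.5259, 0.1867, 0.2158]
eef_rot: [-3.142, -0.0, 0.27]
force: [-0.2, -0.4, -2.0]
grip_width: 0.0295
grip_force: 35.0
```

apply_moves:
  plan: [0, 0, -1.5, 0, 0, 0, -1.5, 0, 0, 0, -1.5, 0, 0, 0, 0, 0]

```text
time_s: 20.05
ee_pos: [0.5259, 0.1867, 0.2203]
eef_rot: [-3.142, -0.0, 0.27]
force: [-0.6, 0.2, -3.0]
grip_width: 0.0295
grip_force: 35.0
```

apply_moves:
  plan: [0, 0, -1.5, 0, 0, 0, -1.5, 0, 0, 0, -1.5, 0, 0, 0, 0, 0]

```text
time_s: 20.45
ee_pos: [0.5259, 0.1867, 0.2248]
eef_rot: [-3.142, -0.0, 0.27]
force: [0.4, -0.4, -2.4]
grip_width: 0.0297
grip_force: 35.0
```

apply_moves:
  plan: [0, 0, -2, 0, 0, 0, -2, 0, 0, 0, -3, 0, 0, 0, -3, 0, 0, 0, -3, 0, 0, 0, -3, 0, 0, 0, 0, 0]

```text
time_s: 21.15
ee_pos: [0.526, 0.1867, 0.2411]
eef_rot: [3.142, -0.001, 0.27]
force: [-0.5, -0.2, -1.7]
grip_width: 0.0296
grip_force: 35.0
```

```bash
python3 prof.py p7
```

```text
21.2 0.029423342557935456 34.99917805194855 [-0.2  0.3 -2.4] [-0.06  0.16 -0.04] [0.5259 0.1867 0.2408]
tcp stand frame [ 43.4   1.4 240.8]
tilt deg 43.9
[[153.6   0.8 154. ]
 [149.3   1.6 159.1]
 [143.   -1.1 165.2]
 [ 85.3   1.5 225. ]
 [ 80.6   1.2 229.4]]
lowest 152.0 face x at z=168: 140.4
```

apply_moves:
  plan: [0, 0, -10, 0, 0, 0, -20, 0.1, 0, 0, -25, 0.14, 0, 0, -15, 0.14, 0, 0, 0, 0.12, 0, 0, 0, 0.06, -4, 14, 0, 0, -8.5, 28, 0, 0, -8.5, 28, 0, 0, -8.5, 28, 0, 0, -8.5, 28, 0, 0, -8.5, 28, 0, 0, -8.5, 28, 0, 0, -8.5, 28, 0, 0, -8.5, 28, 0, 0, -8.5, 28, 0, 0, -8.5, 28, 0, 0, -5, 14, 0, 0, 0, 0, 0, 0, 0, 0, 0, 0]

```text
time_s: 23.2
ee_pos: [0.3478, -0.0814, 0.3111]
eef_rot: [-3.141, -0.001, -0.291]
force: [0.8, -0.1, -2.7]
grip_width: 0.0296
grip_force: 35.0
```

```bash
sed -e 's/O=np.array.*Q=(P-O)@Rz/O=np.array([.5047,-.1578,0]); Rz=Ro.from_euler("z",-.29).as_matrix(); Q=(P-O)@Rz/' -e 's/stand frame/rack frame/' -e 's/Q\[...,0\]>.02)&(Q\[...,0\]<.17)/abs(Q[...,0]-t[0]-.055)<.075)/' -e 's/z=168:/z=168 (ignore):/' prof.py > profr.py; python3 profr.py r1; python3 rel.py 332 -106 137
```

```text
23.25 0.02943225067003881 34.99923348426819 [ 0.3  0.5 -2.7] [0.08 0.15 0.01] [ 0.348  -0.0812  0.3109]
tcp rack frame [-172.1   28.6  310.9]
tilt deg 12.6
23.25 [ -8.3  28.4 173.9] [-3.1414e+00 -5.0000e-04 -2.9010e-01] [ 0.348  -0.0812  0.3109] [-0.33 -0.22  1.82  0.    1.54  1.53]profr.py:13: RankWarning: Polyfit may be poorly conditioned
  C=np.array(C); p=np.polyfit(C[:,2],C[:,0],1)
profr.py:14: RankWarning: Polyfit may be poorly conditioned
  k=abs(np.polyval(p,C[:,2])-C[:,0])<.003; p=np.polyfit(C[k,2],C[k,0],1)
Traceback (most recent call last):
  File "profr.py", line 15, in <module>
    print("tilt deg",np.degrees(np.arctan(-p[0])).round(1)); print((C[[0,1,2,-2,-1],:3]*1000).round(1)); print("lowest",(np.percentile(Q[m][:,2],1)*1000).round(1),"face x at z=168 (ignore):",(np.polyval(p,.168)*1e3).round(1))
                                                                    ~^^^^^^^^^^^^^^^^^^
IndexError: index 1 is out of bounds for axis 0 with size 1
```

apply_moves:
  plan: [-9, 14, 10, 0, -9, 14.5, 20, 0, 0, 0, 25, 0, 0, 0, 25, 0, 0, 0, 25, 0, 0, 0, 25, 0, 0, 0, 20, 0, 0, 0, 15, 0, 0, 0, 8, 0, 0, 0, 0, 0, 0, 0, 0, 0]

```text
time_s: 24.35
ee_pos: [0.3227, -0.1036, 0.1381]
eef_rot: [3.142, -0.001, -0.29]
force: [-0.9, -0.4, -2.4]
grip_width: 0.0295
grip_force: 35.0
```

```bash
sed -i 's/abs(Q\[...,1\])<.024/abs(Q[...,1]-t[1])<.024/; s/C\[\[0,1,2,-2,-1\],:3\]/C[[0,1,-1],:3]/' profr.py; python3 profr.py r2
```

```text
24.4 0.02932390645274362 34.999226331710815 [ 0.4 -1.  -1.4] [ 0.04  0.12 -0.03] [ 0.3227 -0.1037  0.1383]
tcp rack frame [-189.8   -0.2  138.3]
tilt deg 43.8
[[ -85.     6.6   57.2]
 [ -90.1    1.6   62.7]
 [-148.7   -1.1  123.9]]
lowest 50.8 face x at z=168 (ignore): -191.2
```

apply_moves:
  plan: [0, 0, 7, 0, 0, 0, 6, 0, 6, 0, 0, 0, 6, 0, 0, 0, 6, 0, 0, 0, 5, 0, 0, 0, 4, 0, 0, 0, 0, 0, 0, 0]
  squeeze: 12

```text
time_s: 25.2
ee_pos: [0.3496, -0.1121, 0.1263]
eef_rot: [3.141, -0.003, -0.29]
force: [-5.2, 3.1, 25.9]
grip_width: 0.03
grip_force: 23.9
```

apply_moves:
  plan: [4, 0, 0, 0, 4, 0, -2.3, 0, 4, 0, -2.3, 0, 4, 0, -2.3, 0, 4, 0, -2.3, 0, 0, 0, 0, 0]
  squeeze: 8

```text
time_s: 25.8
ee_pos: [0.3677, -0.1173, 0.1338]
eef_rot: [-3.142, -0.0, -0.29]
force: [0.2, -0.4, -2.3]
grip_width: 0.0299
grip_force: 12.2
```

apply_moves:
  plan: [4, 0, -2.3, 0, 4, 0, -2.3, 0, 4, 0, -2.3, 0, 0, 0, 0, 0]

```text
time_s: 26.2
ee_pos: [0.3793, -0.1208, 0.141]
eef_rot: [3.142, -0.001, -0.29]
force: [0.0, 0.7, -2.8]
grip_width: 0.0299
grip_force: 12.1
```

```bash
python3 profr.py r3
```

```text
26.25 0.029868641440302095 12.105970985867316 [ 1.   0.7 -2.5] [0.04 0.07 0.02] [ 0.379  -0.1207  0.1407]
tcp rack frame [-131.1   -0.4  140.7]Traceback (most recent call last):
  File "profr.py", line 14, in <module>
    k=abs(np.polyval(p,C[:,2])-C[:,0])<.003; p=np.polyfit(C[k,2],C[k,0],1)
                                               ~~~~~~~~~~^^^^^^^^^^^^^^^^^
    raise TypeError("expected non-empty vector for x")
TypeError: expected non-empty vector for x
```

```bash
python3 - <<'E'
from h import *
c=dict(np.load("r3.npz")); cv2.imwrite("pics/r3.png",cv2.resize(c["image"][150:330,180:380,::-1],None,fx=3.3,fy=3.3,interpolation=cv2.INTER_CUBIC))
E
```

```text
(no output)
```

View pics/r3.png

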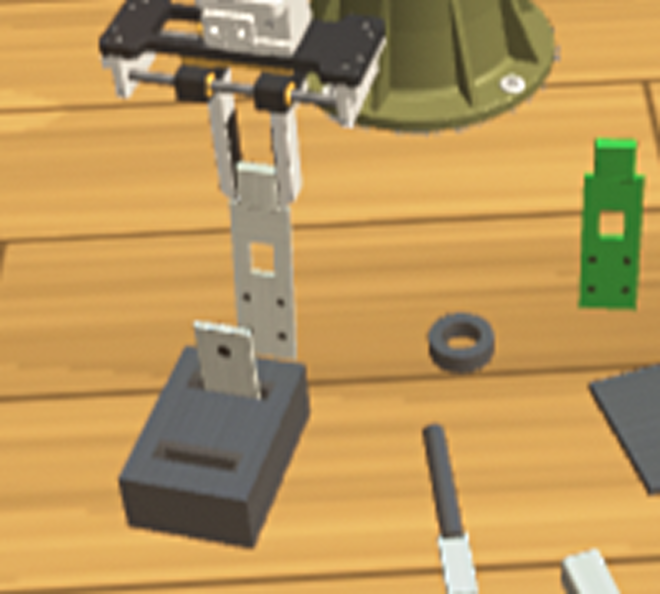

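apply_moves:
  plan: [0, 0, -10, 0, 0, 0, -20, 0, 0, 0, -25, 0, 0, 0, -25, 0, 0, 0, -25, 0, 0, 0, -10, 0, 0, 0, 0, 0, 0, 0, 0, 0]
  squeeze: 20

```text
time_s: 27.05
ee_pos: [0.3784, -0.1205, 0.2548]
eef_rot: [-3.141, 0.001, -0.29]
force: [-0.5, -0.3, -3.2]
grip_width: 0.0298
grip_force: 25.5
```

```bash
cat > up.py <<'E'
import sys; from h import *
o=monitor.get_obs(); t=o["ee_pos"]; O=np.array([*t[:2],0]); Rz=Ro.from_euler("z",o["eef_rot"][2]).as_matrix()
print(o["time_s"],o["grip_width"],o["grip_force"],o["force"].round(1),t.round(4))
for n in ("scene","top"):
    c=camera(n); np.savez(sys.argv[1]+n+".npz",**c)
    Q=(pts(c)-O)@Rz; im=c["image"].astype(int)
    m=(im.max(2)-im.min(2)<30)&(im.max(2)>100)&(c["range_z"]>0)&(abs(Q[...,1])<.026)&(abs(Q[...,0])<.06)&(Q[...,2]>t[2]-.15)&(Q[...,2]<t[2]+.03)
    q=Q[m]; print(n,len(q))
    if n=="scene":
        q=q[abs(q[:,1])<.024]; w=q[q[:,2]<t[2]-.012]; p=np.polyfit(w[:,2],w[:,0],1); r=abs(np.polyval(p,w[:,2])-w[:,0])<.004
        p=np.polyfit(w[r,2],w[r,0],1); print("tilt",np.degrees(np.arctan(-p[0])).round(2),"zmin-tcp",((np.percentile(w[:,2],[0.5,2])-t[2])*1000).round(1),"yrange",(np.percentile(w[:,1],[1,99])*1000).round(1),"face x at TCP-60,-125:",(np.polyval(p,[t[2]-.06,t[2]-.125])*1000).round(1))
        # roll: left/right edges
        e=[[z,*np.percentile(w[abs(w[:,2]-z)<.004][:,1],[3,97])] for z in t[2]-np.arange(.02,.125,.02) if (abs(w[:,2]-z)<.004).sum()>10]; print((np.array(e)*1000).round(1))
E
python3 up.py r4
```

```text
27.05 0.02980242596349463 25.499759665253805 [-0.5 -0.3 -3.2] [ 0.3784 -0.1205  0.2548]
scene 1004
tilt 8.67 zmin-tcp [-124.5 -122.9] yrange [-20.1  20.9] face x at TCP-60,-125: [18.3 28.2]
[[234.8 -18.6  19.1]
 [214.8 -18.9  21.6]
 [194.8 -19.3  20.1]
 [174.8 -17.3  19.8]
 [154.8 -19.7  17.8]
 [134.8 -17.9  20.4]]
top 0
```

apply_moves:
  plan: [0, 0, 15, 0, 4, 0, 25, 0, 4, 0, 25, 0, 6, 0, 25, 0, 10, 0, 15, 0, 10, 0, 5, 0, 8, 0, 0, 0, 3, 0, 0, 0, 2, 0, 0, 0, 2, 0, 0, 0, 2, 0, 0, 0, 0, 0, 0, 0]
  squeeze: 10

```text
time_s: 28.35
ee_pos: [0.4278, -0.1353, 0.1459]
eef_rot: [3.142, -0.001, -0.29]
force: [0.4, -0.5, -1.2]
grip_width: 0.0301
grip_force: 10.0
```

apply_moves:
  plan: [2, 0, 0, 0, 2, 0, 0, 0, 2, 0, 0, 0, 0, 0, 0, 0]

```text
time_s: 28.75
ee_pos: [0.4336, -0.137, 0.1456]
eef_rot: [-3.142, -0.0, -0.29]
force: [-0.5, -0.1, -1.7]
grip_width: 0.0304
grip_force: 10.0
```

apply_moves:
  plan: [2, 0, 0, 0, 2, 0, 0, 0, 1, 0, 0, 0, 0, 0, 0, 0]

```text
time_s: 29.15
ee_pos: [0.4383, -0.1384, 0.1456]
eef_rot: [-3.142, 0.0, -0.29]
force: [-0.9, 0.3, -1.7]
grip_width: 0.0297
grip_force: 10.0
```

```bash
python3 up.py r5
```

```text
29.15 0.02972331435504558 10.000007450580597 [-0.9  0.3 -1.7] [ 0.4383 -0.1384  0.1456]
scene 1037
tilt 21.94 zmin-tcp [-101.3  -99.3] yrange [-20.2  22. ] face x at TCP-60,-125: [24.7 50.9]
[[125.6 -19.3  20.5]
 [105.6 -17.1  20.8]
 [ 85.6 -19.1  19.1]
 [ 65.6 -15.6  19.4]
 [ 45.6 -19.2  21.8]]
top 0
```

apply_moves:
  plan: [-2, 0, 0, 0, 0, 0, -15, 0, 0, 0, -25, 0, 0, 0, -25, 0, 0, 0, -25, 0, 0, 0, -20, 0, 0, 0, -5, 0, 0, 0, 0, 0, 0, 0, 0, 0]
  squeeze: 20

```text
time_s: 30.15
ee_pos: [0.4359, -0.1377, 0.2595]
eef_rot: [-3.141, 0.001, -0.29]
force: [0.5, -0.6, -2.6]
grip_width: 0.03
grip_force: 20.0
```

```bash
python3 up.py r6;  python3 rel.py 537.3 -167.5 260
```

```text
30.15 0.030043995725013 19.999642968177795 [ 0.5 -0.6 -2.6] [ 0.4359 -0.1377  0.2595]
scene 950
tilt -0.47 zmin-tcp [-126.7 -124.7] yrange [-19.7  21.3] face x at TCP-60,-125: [5.7 5.1]
[[239.5 -19.5  19.4]
 [219.5 -19.2  21.3]
 [199.5 -17.4  20. ]
 [179.5 -17.3  20.2]
 [159.5 -17.5  20. ]
 [139.5 -18.6  20.3]]
top 0
30.25 [105.7  -0.4  -0.7] [-3.1414e+00  1.9000e-03 -2.9020e-01] [ 0.4359 -0.1376  0.2595] [-0.39  0.05  1.69  0.    1.41  1.47]
```

apply_moves:
  plan: [6, -0.4, 0, 0, 14, 0, 0, 0, 16, 0, 0, 0, 16, 0, 0, 0, 16, 0, 0, 0, 16, 0, 0, 0, 14, 0, 0, 0, 6, 0, 0, 0, 0, 0, 8, 0, 0, 0, 18, 0, 0, 0, 20, 0, 0, 0, 14, 0, 0, 0, 6, 0, 0, 0, 0, 0, 0, 0, 0, 0]

```text
time_s: 31.75
ee_pos: [0.5362, -0.1672, 0.1954]
eef_rot: [3.142, -0.001, -0.29]
force: [-0.2, -0.7, -2.0]
grip_width: 0.0294
grip_force: 20.0
```

```bash
python3 up.py r7;  python3 rel.py 535.5 -167 141; python3 - <<'E'
from h import *
c=dict(np.load("r7scene.npz")); cv2.imwrite("pics/r7.png",cv2.resize(c["image"][190:320,190:320,::-1],None,fx=4.5,fy=4.5,interpolation=cv2.INTER_CUBIC))
E
```

```text
31.75 0.029439564942205516 19.999676942825317 [-0.2 -0.7 -2. ] [ 0.5362 -0.1672  0.1954]
scene 1319
tilt -3.28 zmin-tcp [-149.4 -147.9] yrange [-21.4  23.4] face x at TCP-60,-125: [5.3 1.6]
[[175.4 -17.1  22.1]
 [155.4 -19.6  22.2]
 [135.4 -17.4  22. ]
 [115.4 -18.7  22.9]
 [ 95.4 -19.3  21.7]
 [ 75.4 -19.3  21.8]]
top 1
31.85 [-0.9 -0.  54.5] [ 3.1415e+00 -1.4000e-03 -2.9020e-01] [ 0.5363 -0.1673  0.1955] [-0.37  0.33  1.5   0.    1.31  1.49]
```

View pics/r7.png

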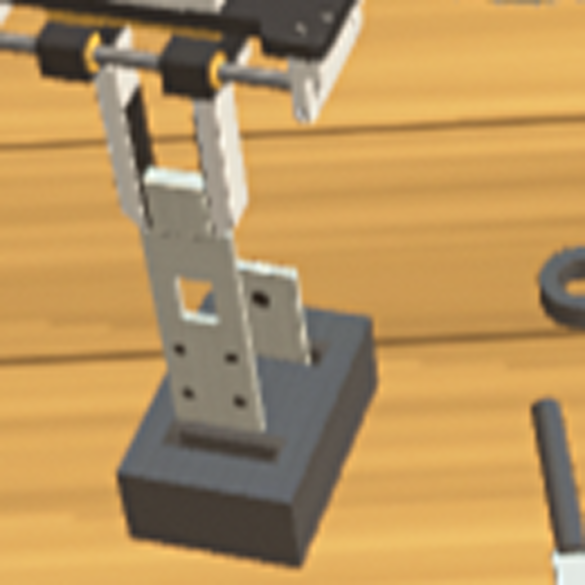

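```bash
python3 - <<'E'
from h import *
O=np.array([.5047,-.1578,0]); Rz=Ro.from_euler("z",-.29).as_matrix()
for f in ("scene0.npz","top0.npz","r7scene.npz"):
    c=dict(np.load(f)); K=c["mtx"]; R=cv2.Rodrigues(c["rvec"].astype(float))[0]; t=c["tvec"].ravel().astype(float); C=-R.T@t
    v,u=np.mgrid[0:480,0:640]; d=np.stack([u,v,np.ones_like(u)],-1)@np.linalg.inv(K).T@R
    W=C+d*((.05-C[2])/d[...,2])[...,None]; Q=(W-O)@Rz; g=c["image"].max(2).astype(float); P=pts(c)
    box=(abs(Q[...,0]-.034)<.014)&(abs(Q[...,1])<.024)&(abs(P[...,2]-.0)<.052)
    print(f)
    for x in range(20,50,2):
        m=(abs(Q[...,0]-x/1000)<.0011)&(abs(Q[...,1])<.02)
        if m.any(): print(x,m.sum(),g[m].mean().round(0),(np.median(P[m][:,2])*1000).round(1))
E
```

```text
scene0.npz
20 15 103.0 50.8
22 12 103.0 50.6
24 11 98.0 50.7
26 13 98.0 49.6
28 14 98.0 50.1
30 14 96.0 48.1
32 13 86.0 47.6
34 12 72.0 44.9
36 14 63.0 43.5
38 14 63.0 41.4
40 13 66.0 38.8
42 13 78.0 36.1
44 14 92.0 49.5
46 14 102.0 50.5
48 13 103.0 50.3
top0.npz
20 10 101.0 50.2
22 10 98.0 48.5
24 11 95.0 48.9
26 11 92.0 47.6
28 10 89.0 14.7
30 10 86.0 15.1
32 10 79.0 22.1
34 10 69.0 33.6
36 10 66.0 42.0
38 10 71.0 47.0
40 9 79.0 46.8
42 10 88.0 48.0
44 10 95.0 50.3
46 10 98.0 48.7
48 10 101.0 49.3
r7scene.npz
20 15 136.0 70.8
22 12 135.0 69.5
24 11 127.0 67.1
26 13 111.0 51.2
28 14 103.0 50.4
30 14 100.0 48.8
32 13 90.0 47.7
34 12 75.0 46.1
36 14 66.0 43.1
38 14 66.0 42.1
40 13 70.0 38.7
42 13 82.0 36.5
44 14 98.0 50.0
46 14 108.0 50.6
48 13 109.0 49.9
```

apply_moves:
  plan: [-0.9, 0, 0, 0, 0, 0, 4, 0, 0, 0, 4, 0, 0, 0, 4, 0, 0, 0, 4, 0, 0, 0, 3, 0, 0, 0, 3, 0, 0, 0, 0, 0]
  squeeze: 10

```text
time_s: 32.65
ee_pos: [0.535, -0.1669, 0.1722]
eef_rot: [-3.142, 0.001, -0.29]
force: [-0.5, -0.6, -2.4]
grip_width: 0.0298
grip_force: 10.0
```

apply_moves:
  plan: [0, 0, 3, 0, 0, 0, 3, 0, 0, 0, 3, 0, 0, 0, 0, 0]

```text
time_s: 33.05
ee_pos: [0.535, -0.1668, 0.1631]
eef_rot: [-3.142, 0.001, -0.29]
force: [-0.2, -0.2, -1.4]
grip_width: 0.0298
grip_force: 10.0
```

apply_moves:
  plan: [0, 0, 3, 0, 0, 0, 3, 0, 0, 0, 3, 0, 0, 0, 0, 0]

```text
time_s: 33.45
ee_pos: [0.535, -0.1669, 0.1541]
eef_rot: [-3.142, 0.001, -0.29]
force: [0.9, 0.4, -1.9]
grip_width: 0.0295
grip_force: 10.0
```

apply_moves:
  plan: [0, 0, 2, 0, 0, 0, 2, 0, 0, 0, 2, 0, 0, 0, 0, 0]

```text
time_s: 33.85
ee_pos: [0.535, -0.1669, 0.1483]
eef_rot: [-3.142, 0.0, -0.29]
force: [-0.0, 0.2, -1.4]
grip_width: 0.0298
grip_force: 10.0
```

Bottom is near z = 20; going on to the floor by feel.

apply_moves:
  plan: [0, 0, 1, 0, 0, 0, 1, 0, 0, 0, 1, 0, 0, 0, 0, 0]

```text
time_s: 34.25
ee_pos: [0.5352, -0.167, 0.1458]
eef_rot: [3.142, -0.0, -0.29]
force: [0.3, 0.8, 0.2]
grip_width: 0.0299
grip_force: 10.0
```

apply_moves:
  plan: [0, 0, 1, 0, 0, 0, 1, 0, 0, 0, 1, 0, 0, 0, 0, 0]

```text
time_s: 34.65
ee_pos: [0.5365, -0.1674, 0.145]
eef_rot: [3.141, -0.005, -0.29]
force: [0.2, -0.8, 15.7]
grip_width: 0.0297
grip_force: 13.0
```

apply_moves:
  plan: [0, 0, 1, 0, 0, 0, 1, 0, 0, 0, 0, 0]

```text
time_s: 34.95
ee_pos: [0.5374, -0.1677, 0.1446]
eef_rot: [3.141, -0.008, -0.29]
force: [-0.1, 0.1, 25.2]
grip_width: 0.03
grip_force: 18.9
```

apply_moves:
  plan: [0, 0, -1.5, 0, 0, 0, -2, 0, 0, 0, 0, 0]

```text
time_s: 35.25
ee_pos: [0.5355, -0.167, 0.1449]
eef_rot: [3.141, -0.001, -0.29]
force: [0.4, 0.2, 7.4]
grip_width: 0.0301
grip_force: 15.8
```

```bash
cat > chk.py <<'E'
import sys; from h import *
c=camera("scene"); np.savez(sys.argv[1]+".npz",**c); o=monitor.get_obs(); print(o["time_s"],o["ee_pos"].round(4),o["force"].round(1))
O=np.array([.5047,-.1578,0]); Rz=Ro.from_euler("z",-.29).as_matrix(); P=pts(c); Q=(P-O)@Rz
im=c["image"].astype(int); m=(im.max(2)-im.min(2)<30)&(im.max(2)>100)&(c["range_z"]>0)&(abs(Q[...,1])<.013)&(abs(Q[...,0]-.034)<.025)&(Q[...,2]>.06)
q=Q[m]; print("ztop",(np.percentile(q[:,2],[95,98,99.5,100])*1000).round(1)); w=q[q[:,2]<.135]; p=np.polyfit(w[:,2],w[:,0],1); print("tilt",np.degrees(np.arctan(-p[0])).round(1),"face x at z=60,15",(np.polyval(p,[.06,.015])*1000).round(1))
# bottom window edge heights: rows at centre column through window gap
zs=np.sort(w[abs(w[:,1])<.006][:,2]); k=np.diff(zs).argmax(); print("window gap z",(zs[k]*1000).round(1),(zs[k+1]*1000).round(1))
z2=np.sort(q[abs(q[:,1])<.006][:,2]); k=np.diff(z2).argmax(); print("gap all",(z2[k:k+2]*1000).round(1))
E
python3 chk.py k1
```

```text
35.3 [ 0.5356 -0.1671  0.1449] [-1.   0.4  7.6]
ztop [308.1 311.1 312.4 313.3]
tilt -0.7 face x at z=60,15 [36.9 36.3]
window gap z 89.2 114.1
gap all [179.2 256.8]
```

apply_moves:
  plan: [0, 0, -0.8, 0, 0, 0, 0, 0, 0, 0, 0, 0, 0, 0, 0, 0, 0, 0, 0, 0]
  hand: 0.1
  squeeze: 3

```text
time_s: 35.8
ee_pos: [0.535, -0.1669, 0.1446]
eef_rot: [-3.142, 0.001, -0.29]
force: [0.5, 0.0, -0.1]
grip_width: 0.0515
grip_force: 0.0
```

```bash
python3 chk.py k2
```

```text
35.85 [ 0.535  -0.1669  0.1447] [ 0.1 -0.3  0.1]
ztop [308.6 311.1 312.  344.1]
tilt -0.2 face x at z=60,15 [35.2 35.1]
window gap z 89.6 112.0
gap all [176.9 258.1]
```

Released and standing upright. Retreat straight up and check.

apply_moves:
  plan: [0, 0, -4, 0, 0, 0, -10, 0, 0, 0, -20, 0, 0, 0, -25, 0, 0, 0, -25, 0, 0, 0, -20, 0, 0, 0, 0, 0, 0, 0, 0, 0]

```text
time_s: 36.65
ee_pos: [0.5351, -0.1669, 0.2489]
eef_rot: [-3.142, -0.0, -0.29]
force: [-0.1, 0.3, -0.5]
grip_width: 0.0519
grip_force: 0.0
```

```bash
python3 chk.py k3; python3 - <<'E'
from h import *
c=dict(np.load("k3.npz")); P=pts(c); O=np.array([.5047,-.1578,0]); Q=(P-O)@Ro.from_euler("z",-.29).as_matrix()
im=c["image"].astype(int); m=(im.max(2)-im.min(2)<30)&(im.max(2)>100)&(abs(Q[...,1])<.03)&(abs(Q[...,0]-.034)<.02)&(Q[...,2]>.06)&(Q[...,2]<.2); q=Q[m]*1000
print(np.percentile(q[:,2],[95,99,100]).round(1),np.percentile(q[q[:,2]<140][:,1],[1,99]).round(1))
E
```

```text
36.7 [ 0.5349 -0.1668  0.2481] [ 0.1 -0.7 -0.9]
ztop [414.3 415.5 416.4 418.6]
tilt 0.3 face x at z=60,15 [35.6 35.8]
window gap z 90.4 114.2
gap all [176.8 361.7]
[174.5 176.2 177.3] [-20.8  23.2]
```

Top is at about 175 mm, so it is on the slot floor, centred and upright.

```bash
python3 -c "
from station import ctrl; print(ctrl.hand_in())"
```

```text
the job is handed in; nothing more can be done
None
```

The hasp is off the hook and standing tab up on the floor of the empty slot, released and upright, and the job is handed in at about 37 s. The hand-in returned no verdict. The highest force I read was about 6 N at the hook and 25 N at the slotted block.

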